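# Third hand: bracket off the rail and held against a sprung stop

### The arm

A 7-joint arm with a two-finger parallel gripper is mounted at the origin on a cart in front of the work surface, level with it; the furniture and walls round the work are solid. World frame = base frame: x ahead of the robot, y to its left, z up, the work surface at z = 0. Lengths are in m, angles in rad, forces in N, time in s.
With the tool pointing down it reaches from about 0.35 to 0.9 m from the base axis. Payload 8.1 kg.
Tool frame: the origin (TCP) lies between the finger pads; the fingertips stand 17 mm ahead of it and the grasp point (between the pads) lies 2 mm behind it; z points along the fingers, y is the direction in which the jaws open and shut (so a half turn about z gives the same grasp; the last joint's range is limited). The gripper opens to 92 mm and grips with 3 to 60 N. Pads are 19 mm wide; open, the fingers measure 130 mm over their backs; the gripper's body (75 mm by 190 mm) begins 47 mm behind the grasp point.
Start: joints at [1.185, 0.434, 0.025, 1.573, -0.012, 1.134, -0.075], TCP at [0.174, -0.6, 0.206] pointing down, gripper open.
Joint ranges: [-2.62, 2.62], [-0.44, 2.09], [-1.27, 1.32], [0.08, 2.57], [-1.32, 4.46], [0.12, 2], [-2.74, 2.74]. Speed limits (rad/s): [2.22, 2.22, 3.01, 3.01, 3.14, 3.14, 3.14].

### API

Orientations are given as a unit quaternion [w, x, y, z].
In Python, from plant import * gives the robot as it stands. The module is installed in compiled form; this text tells all that it offers.
- The arm moves only by the tool step_arm, never from a script. Its argument "motion" is a list of rows, each a list of 3 entries, a list of its own where there are three numbers: the shift along the tool's x, y, z in mm, then the turn about the tool's z in rad, then the finger opening in mm, from 0 to 91.8. A call has 1 to 8 rows; each row is the pose to reach, as a shift and turn from the pose commanded when the call began, along the tool's axes at that moment; what a row does not reach only later rows make up. A row lasts 1/12 s, in which the tool goes at most 41.7 mm and 7.16 degrees, less where a joint would pass 70% of its speed; a pose out of reach is approached as far as the arm can. A call with a gripper value outside its range is refused whole. The fingers move at their own pace and stop on an object; "squeeze" is the grip in N (left out, the last holds). Time passes only in rows, so rows that repeat a pose let the fingers close. It gives the time, the measured TCP pose, the force and the opening at its end, in the units of the state.
- read_state(): the state, without advancing time (a new reading comes with each control period).
- grab_frame(name): name is "side" or "top" or "wrist"; returns a dict with "image" (480x640x3 uint8, red, green, blue), "intrinsics" (3x3 intrinsics, pixels), "dist" ([k1, k2, p1, p2, k3] as OpenCV has them; the pictures are not rectified), "eye" and "rotation" of the camera in the world. Camera axes: x right, y up, looking along -z (the intrinsics and any distortion apply to the point x, -y, -z); pixel columns grow to the right and rows downward; lengths in m; the calibration is good to about 2 mm. A picture is of the moment at which its call begins. There is no depth.
- close_job(): hands the job in, once; it reports no verdict.
Trained networks look in a picture, given as the dict that the camera call returned (one of the last four; its "shot" number tells which), for a name from the list of things; names that differ only in an ending like _2 or _b are one class to them, and where a whole thing is asked for, a point or a joint stands for the part that bears it (a point fixed in the world has none). Each returns a list of dicts, best first, with "confidence" (0 to 1); they miss things now and then, are a little off and sometimes report something else, mostly with a low value. They report only what shows in the picture. A call takes as long as a camera call. They do not tell look-alikes from the thing itself.
- find_in(label, picture): "point" ([x, y, z] in m, in the coordinates of the camera as it stood for that picture, good to about 4 mm: the middle of the surface that is visible of it).
- place_of(label, picture): "point" ([x, y, z] in m, in the coordinates of the camera as it stood for that picture, good to about 4 mm: a listed point, or the origin of a listed thing).
The state is a dict: "t": time; "qpos": joint angles; "joint_velocities": joint speeds; "tau": joint torques, N m; "tcp_pos": TCP position; "tcp_rot": TCP orientation; "wrist_force": force on the tool from outside, world axes, zero at the start; "wrist_torque": the same for the moment, N m; "grip_width": opening from 0.0 (shut) to 1.0 (fully open).
Only numpy, scipy, OpenCV 4.12 (cv2) and the standard library are available. Lean on these libraries where they do the work, as an engineer would, in place of code of your own. Each camera call takes 0.05 s, during which the arm holds its last target.

### The job

Lift the metal bracket up and off the rail it hangs on and, without dropping it or setting it down, carry it to the jig and press its flange against the jig's sprung stop plate: square, centred on the plate both sideways and in height, with a steady push of about 8 N (the plate pushed in about 10 mm), never so hard that the plate reaches the end of its travel. Finish while still gripping the bracket and pushing like this, so that a colleague can put the screws in from behind; leave the two vials and the dropper bottle standing where they are.

Things in the scene. Friction and masses are not known exactly. Their poses are not given: they have to be found in the camera images.
- bracket_mid (a point): Centre of the loose aluminium bracket, half-way up: a channel open below, 110 long (its x) x 26 wide (y) x 44 mm tall, walls 6 mm, 0.16 kg (varies), with a flange 70 wide x 44 tall x 6 mm at its +x end. It straddles the stand's rail; this centre is then at z = 0.104 m. Grip it here from above across the 26 mm width, fingers outside both walls. x points to the flange, z up.
- bracket_face (a point): Centre of the flange's front face on the bracket: 55 mm from bracket_mid along the bracket's x, at the same height. This face goes against the stop plate.
- bracket: The bracket itself; origin at the centre of its underside, 22 mm below bracket_mid, same axes.
- stand: Fixed stand: grey base 170 x 76 x 10 mm; flat steel rail along its x, 170 mm long, 10 mm thick, top at z = 0.120 m, on two thin posts. Stops at the rail's ends rise to z = 0.134 m, so the bracket comes off upward: 40 mm until its walls clear the rail, 55 mm for the stops. Origin on the desk under the rail's middle; the bracket's flange points to its +x.
- jig_frame (a point): Origin of the fixed jig, on the desk; x = pushing direction, z up. Grey base 10 mm high, 110 mm wide, from 80 mm before to 140 mm past this point along x. The stop plate's front stands 60 mm along x, its middle 75 mm above the desk; behind it, from 120 to 132 mm, a fixed wall 90 mm wide, top at z = 0.105 m.
- plate_face (a point): Centre of the front face of the sprung stop plate (steel, 80 mm wide, 60 mm tall from z = 0.045 to 0.105 m, 8 mm thick), moves with the plate; same axes as jig_frame: x points into the plate, the pushing direction.
- stop_plate (a joint): How far the stop plate is pushed in along the jig's x, m: 0 = out, 0.022 = end of travel. Spring of 800 N/m without preload, so 0.010 is about 8 N; little friction; it comes back when released.
- vial_a: Small vial with a blue cap, 14 mm across, 42 mm tall, standing loose on the desk between or near stand and jig; origin at its foot. Leave alone.
- vial_b: Small vial with a white cap, 14 mm across, 42 mm tall, standing loose; origin at its foot. Leave alone.
- dropper: White dropper bottle with a dark tip, 33 mm across, 80 mm tall, standing loose farther back; origin at its foot. Leave alone.
There are look-alikes about, which are no part of the job. Leave any pink look-alike of the bracket alone.

How it is judged:
By the outcome, as a careful person would: the job done as asked, in the order asked, and still so for the second after the job is handed in, while the arm keeps its last pose, push and grip.
It also fails if it takes over 53 s, if anything falls off the work surface, if the arm or the gripper's body presses on something with over 40 N, if the wrist force passes 120 N, or if a joint passes its speed limit or range.

## Working session

There is one attempt and no reset: what is moved stays moved. The work goes in short steps, Python scripts to look and compute and a tool call to move; the robot and the scene stay as the last step left them, time stands still between calls to the robot, and variables do not carry over. Pictures are saved under pics/ and viewed, and the job is handed in when it is done.

Besides the shell and the picture viewer there is one more tool, called after "Request:" by a JSON object that holds its "fn" and its "kwargs". step_arm: Moves the arm, as the interface text tells. Its arguments: {"type":"object","properties":{"motion":{"type":"array","items":{"type":"array"}},"squeeze":{"type":"number"}},"required":["motion"]}

```bash
mkdir -p pics; cat > h.py <<'E'
from plant import *
import numpy as np, cv2
def w(p,f): return np.array(f["eye"])+np.array(f["rotation"])@np.array(p)
def save(f,n): cv2.imwrite(f"pics/{n}.png",f["image"][:,:,::-1])
def proj(P,f):
    c=np.array(f["rotation"]).T@(np.array(P)-np.array(f["eye"]))
    q=np.array([[c[0],-c[1],-c[2]]])
    return cv2.projectPoints(q,np.zeros(3),np.zeros(3),np.array(f["intrinsics"]),np.array(f["dist"]))[0].ravel()
def ray(uv,f):
    u=cv2.undistortPoints(np.array([[uv]],float),np.array(f["intrinsics"]),np.array(f["dist"])).ravel()
    d=np.array(f["rotation"])@np.array([u[0],-u[1],-1]); return np.array(f["eye"]),d/np.linalg.norm(d)
def onz(uv,f,z):
    e,d=ray(uv,f); return e+d*(z-e[2])/d[2]
def tri(obs):
    A=np.zeros((3,3));b=np.zeros(3)
    for uv,f in obs:
        e,d=ray(uv,f);M=np.eye(3)-np.outer(d,d);A+=M;b+=M@e
    return np.linalg.solve(A,b)
E
python3 - <<'E'
from h import *
np.set_printoptions(precision=4,suppress=True)
s=read_state();print({k:np.round(v,4) for k,v in s.items()})
for n in ["top","side"]:
    f=grab_frame(n);save(f,n+"0");print(n,f["eye"],f["shot"])
    import pickle;pickle.dump(f,open(n+"0.pkl","wb"))
    for l in ["bracket_mid","bracket_face","stand","jig_frame","plate_face","vial_a","vial_b","dropper"]:
        for r in place_of(l,f)[:4]:
            P=w(r["point"],f);print(l,round(r["confidence"],2),P,proj(P,f))
E
```

```text
{'t': np.float64(0.0), 'qpos': array([ 1.1854,  0.4352,  0.0249,  1.5741, -0.0116,  1.134 , -0.0751]), 'joint_velocities': array([ 0.0009,  0.0009, -0.0004, -0.0002,  0.    ,  0.0004, -0.0002]), 'tau': array([ -0.0011, -66.7849,   0.9838, -31.4468,  -0.0607,   0.0429,
         0.0002]), 'tcp_pos': array([ 0.1742, -0.5997,  0.2049]), 'tcp_rot': array([-0.0007,  0.99  ,  0.1409, -0.0002]), 'wrist_force': array([-0.0757,  0.2046,  0.4962]), 'wrist_torque': array([ 0.0197,  0.0406, -0.0048]), 'grip_width': np.float64(1.0009)}
top [ 0.4308 -0.0086  0.9309] 1Traceback (most recent call last):
  File "<stdin>", line 9, in <module>
  File "h.py", line 3, in w
    def w(p,f): return np.array(f["eye"])+np.array(f["rotation"])@np.array(p)
                                          ~~~~~~~~~~~~~~~~~~~~~~~^~~~~~~~~~~~
ValueError: matmul: Input operand 1 has a mismatch in its core dimension 0, with gufunc signature (n?,k),(k,m?)->(n?,m?) (size 3 is different from 4)
```

```bash
python3 - <<'E'
s=open('h.py').read()
s=s.replace('np.array(f["rotation"])','Rm(f)')
s=s.replace('def w(','from scipy.spatial.transform import Rotation as R\ndef Rq(q): return R.from_quat([q[1],q[2],q[3],q[0]]).as_matrix()\ndef Rm(f): return Rq(f["rotation"])\nnp.set_printoptions(precision=4,suppress=True)\ndef w(',1)
open('h.py','w').write(s)
E
python3 - <<'E'
from h import *
import pickle
for n in ["top","side"]:
    f=grab_frame(n);save(f,n+"0");print(n,f["eye"],f["shot"],f["rotation"])
    pickle.dump(f,open(n+"0.pkl","wb"))
    for l in ["bracket_mid","bracket_face","stand","jig_frame","plate_face","vial_a","vial_b","dropper"]:
        for r in place_of(l,f)[:4]:
            P=w(r["point"],f);print(l,round(r["confidence"],2),P,proj(P,f))
E
```

```text
top [ 0.4308 -0.0086  0.9309] 2 [ 0.7161  0.0347 -0.046  -0.6957]
bracket_mid 0.95 [ 0.5023 -0.2753  0.0235] [437.5481 272.0394]
bracket_mid 0.8 [ 0.7264 -0.2615  0.0228] [430.629  166.9705]
bracket_mid 0.8 [0.3472 0.1376 0.0203] [234.5551 342.6109]
bracket_mid 0.63 [ 0.5178 -0.1349  0.1003] [375.7796 258.9092]
bracket_face 0.82 [0.3221 0.0907 0.0211] [257.1572 355.8892]
bracket_face 0.81 [ 0.5748 -0.1287  0.1039] [373.1643 228.8623]
bracket_face 0.66 [ 0.7206 -0.2082  0.0234] [405.7456 168.7015]
bracket_face 0.59 [ 0.4889 -0.2286  0.0231] [415.0833 277.8331]
stand 0.83 [ 0.4993 -0.1318 -0.0007] [366.9351 272.2591]
jig_frame 0.8 [0.5378 0.1636 0.0031] [227.9582 249.9024]
plate_face 0.63 [0.6011 0.1629 0.0768] [223.2053 213.4308]
plate_face 0.17 [ 0.5189 -0.1326  0.1011] [374.6177 258.2292]
vial_a 0.51 [ 0.3938 -0.0004 -0.    ] [303.429  320.8409]
vial_a 0.4 [ 0.5293  0.0007 -0.0003] [304.9054 256.3675]
vial_b 0.51 [ 0.3938 -0.0004 -0.    ] [303.429  320.8409]
vial_b 0.4 [ 0.5293  0.0007 -0.0003] [304.9054 256.3675]
dropper 0.67 [0.397  0.0019 0.0031] [302.3841 319.3127]
dropper 0.5 [
[... 379 characters left out ...]
.89 [ 0.4892 -0.2283  0.0194] [307.5582 328.557 ]
bracket_face 0.84 [0.3201 0.0885 0.0206] [224.7164 247.6938]
bracket_face 0.8 [ 0.5754 -0.1344  0.1025] [348.1346 262.0428]
stand 0.72 [ 0.4986 -0.1344  0.0005] [309.0073 307.2574]
jig_frame 0.58 [0.5373 0.1581 0.    ] [316.1255 237.1144]
plate_face 0.73 [0.5979 0.1609 0.0758] [341.0908 207.7812]
plate_face 0.29 [ 0.5156 -0.1346  0.0813] [317.3425 272.8431]
vial_a 0.66 [ 0.5171 -0.1357  0.0789] [318.1674 274.1702]
vial_a 0.41 [ 0.3913  0.0025 -0.002 ] [255.909  274.5187]
vial_b 0.66 [ 0.5171 -0.1357  0.0789] [318.1674 274.1702]
vial_b 0.41 [ 0.3913  0.0025 -0.002 ] [255.909  274.5187]
dropper 0.64 [ 0.7009  0.0015 -0.0024] [394.5468 268.2711]
```

View pics/top0.png

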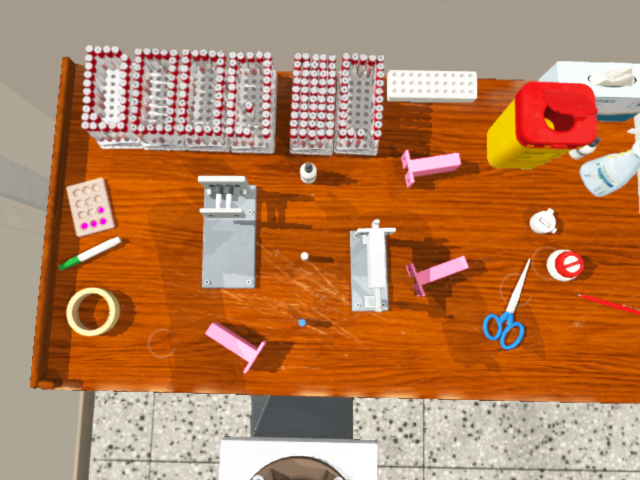

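View pics/side0.png

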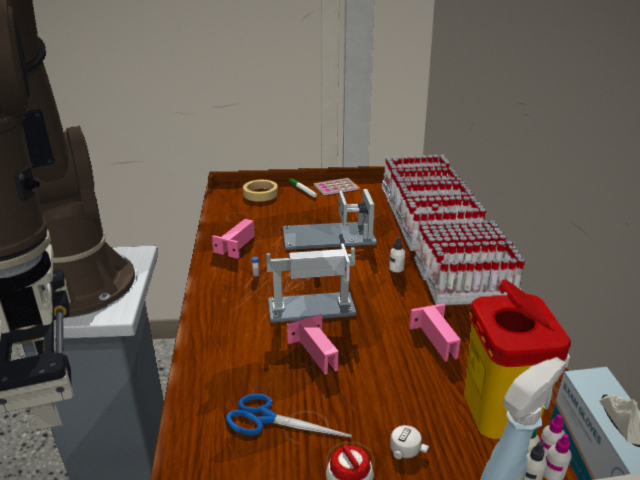

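```bash
python3 - <<'E'
from h import *
import pickle
t=pickle.load(open("top0.pkl","rb"))["image"][:,:,::-1];s=pickle.load(open("side0.pkl","rb"))["image"][:,:,::-1]
a=cv2.resize(t[165:315,190:420],None,fx=3.4,fy=3.4,interpolation=3)[:580]
cv2.imwrite("pics/cropt.png",a)
a=cv2.resize(s[180:325,220:400],None,fx=4,fy=4,interpolation=3)
cv2.imwrite("pics/crops.png",a)
E
```

```text
(no output)
```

View pics/cropt.png

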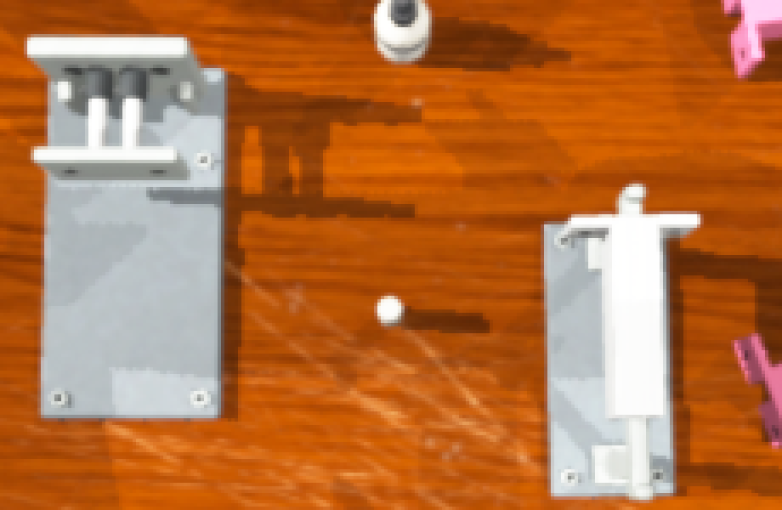

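View pics/crops.png

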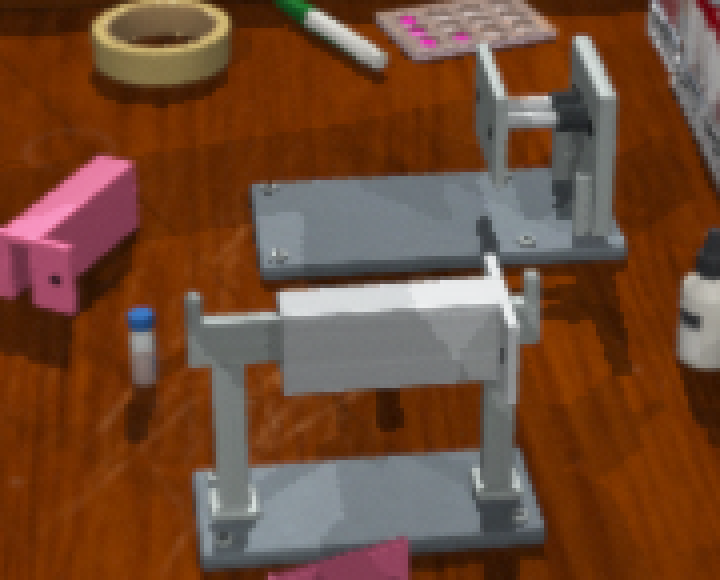

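```bash
python3 - <<'E'
from h import *
import pickle
f=pickle.load(open("top0.pkl","rb"));g=pickle.load(open("side0.pkl","rb"))
T=lambda x,y:(190+x/3.4-.35,165+y/3.4-.35)
S=lambda x,y:(220+x/4-.4,180+y/4-.4)
def yaw(a,b,z,f=f):
    A=onz(a,f,z);B=onz(b,f,z);d=B-A;print(A,B,np.degrees(np.arctan2(d[1],d[0])))
print("jig base");yaw(T(40,414),T(218,416),.01);yaw(T(219,416),T(227,70),.01)
print("plate");yaw(T(33,150),T(187,150),.105);
print("wall back");yaw(T(27,38),T(188,38),.105)
print("stand");yaw(T(552,494),T(545,224),.01);yaw(T(552,494),T(673,494),.01)
print("bracket");yaw(T(608,415),T(607,235),.126);yaw(T(662,415),T(662,230),.126);yaw(T(608,415),T(662,415),.126);yaw(T(565,222),T(700,216),.126)
print("side jig base");yaw(S(260,273),S(626,255),.01,g);print("stand");yaw(S(203,562),S(545,543),.01,g)
print("bracket top side edge");yaw(S(281,313),S(500,300),.126,g);yaw(S(280,292),S(487,279),.126,g)
for q,r in ((T(608,415),S(280,292)),(T(662,415),S(281,313)),(T(33,150),S(478,45)),(T(187,150),S(496,75))): 
    print(tri([(q,f),(r,g)]))
E
```

```text
jig base
[0.4591 0.2134 0.01  ] [0.461  0.1049 0.01  ] -88.9995256529064
[0.461  0.1043 0.01  ] [0.6778 0.1088 0.01  ] 1.185380756754627
plate
[0.6031 0.2028 0.105 ] [0.6058 0.117  0.105 ] -88.19699175380501
wall back
[0.6671 0.2099 0.105 ] [0.6701 0.1194 0.105 ] -88.12849376022994
stand
[ 0.4193 -0.1005  0.01  ] [ 0.586 -0.093  0.01 ] 2.5622982926570663
[ 0.4193 -0.1005  0.01  ] [ 0.4214 -0.1746  0.01  ] -88.42805518127109
bracket
[ 0.4637 -0.1183  0.126 ] [ 0.5614 -0.1163  0.126 ] 1.1368007566298457
[ 0.4645 -0.1473  0.126 ] [ 0.5651 -0.1463  0.126 ] 0.5812358359341964
[ 0.4637 -0.1183  0.126 ] [ 0.4645 -0.1473  0.126 ] -88.37192969730383
[ 0.5679 -0.0933  0.126 ] [ 0.5735 -0.167   0.126 ] -85.65881363408468
side jig base
[0.4582 0.0944 0.01  ] [0.6748 0.0966 0.01  ] 0.5914394528614738
stand
[ 0.4206 -0.1835  0.01  ] [ 0.5864 -0.1829  0.01  ] 0.22853860726704797
bracket top side edge
[ 0.4627 -0.1482  0.126 ] [ 0.5667 -0.1453  0.126 ] 1.57024673702638
[ 0.4631 -0.1285  0.126 ] [ 0.5629 -0.1249  0.126 ] 2.0682164014937405
[ 0.4636 -0.119   0.1205]
[ 0.4636 -0.1474  0.1256]
[0.6007 0.2036 0.1017]
[0.5996 0.1144 0.1226]
```

```bash
cat > mv.py <<'E'
from h import *
def plan(target,yaw_deg):
    s=read_state();M=Rq(s["tcp_rot"])
    d=M.T@(np.array(target)-np.array(s["tcp_pos"]))*1000
    y=np.degrees(np.arctan2(M[1,0],M[0,0]))
    print("t",s["t"],"pos",np.array(s["tcp_pos"]),"yaw",y,"tool z",M[:,2])
    print("shift mm",d,"turn",np.radians(y-yaw_deg),"F",np.array(s["wrist_force"]),"w",s["grip_width"])
E
python3 - <<'E'
from mv import *
f=grab_frame("wrist");save(f,"w0")
s=read_state();M=Rq(s["tcp_rot"]);print("cam in tool",M.T@(np.array(f["eye"])-s["tcp_pos"]),"look",M.T@(-Rm(f)[:,2]), f["intrinsics"])
plan([.46,-.134,.27],1.4)
E
```

```text
cam in tool [ 0.0752 -0.0002 -0.1784] look [-0.2763  0.0008  0.9611] [[395.5766   0.     325.3445]
 [  0.     395.5766 238.9309]
 [  0.       0.       1.    ]]
t 1.05 pos [ 0.1744 -0.6002  0.2057] yaw 16.198005643283068 tool z [ 0.0001 -0.0001 -1.    ]
shift mm [ 404.3247 -368.0193  -64.3501] turn 0.25827392120399106 F [ 0.0003  0.0356 -0.3569] w 0.9992767439576353
```

Request:
{"fn": "step_arm", "kwargs": {"motion": [[[50,-45,-20],0.05,91.8],[[80,-72,-60],0.1,91.8],[[115,-105,-64],0.15,91.8],[[145,-132,-64],0.2,91.8],[[175,-159,-64],0.258,91.8],[[205,-186,-64],0.258,91.8],[[235,-213,-64],0.258,91.8],[[265,-240,-64],0.258,91.8]]}}

```text
t: 1.72
tcp_pos: [0.3433, -0.3253, 0.2698]
tcp_rot: [0.0, 1.0, 0.012, 0.0]
wrist_force: [0.5, -0.7, -0.3]
grip_width: 1.002
```

```bash
python3 - <<'E'
from mv import *
plan([.46,-.134,.27],1.4)
E
```

```text
t 1.7167 pos [ 0.3433 -0.3253  0.2698] yaw 1.4071028026302228 tool z [ 0.0008 -0.001  -1.    ]
shift mm [ 121.3518 -188.3337   -0.2849] turn 0.00012396729201670278 F [ 0.5214 -0.7044 -0.2886] w 1.0023090581859972
```

Request:
{"fn": "step_arm", "kwargs": {"motion": [[[20,-32,0],0,91.8],[[41,-64,0],0,91.8],[[61,-96,0],0,91.8],[[81,-128,0],0,91.8],[[102,-159,0],0,91.8],[[102,-159,0],0,91.8],[[102,-159,0],0,91.8]]}}

```text
t: 2.3
tcp_pos: [0.4416, -0.1634, 0.2693]
tcp_rot: [-0.0, 1.0, 0.015, 0.0]
wrist_force: [0.3, -1.4, -0.2]
grip_width: 1.002
```

```bash
python3 - <<'E'
from mv import *
import pickle
plan([.51,-.134,.102],1.4)
f=grab_frame("wrist");save(f,"w1");pickle.dump(f,open("w1.pkl","wb"))
for l in ["bracket_mid","bracket_face","stand"]:
    for r in place_of(l,f)[:2]:
        P=w(r["point"],f);print(l,round(r["confidence"],2),P,proj(P,f))
E
```

```text
t 2.3 pos [ 0.4416 -0.1634  0.2693] yaw 1.694073683014193 tool z [ 0.0004  0.0004 -1.    ]
shift mm [ 69.2008 -27.3307 167.3447] turn 0.00513255401206379 F [ 0.2732 -1.3773 -0.1685] w 1.00169238966057
bracket_mid 0.93 [0.3471 0.1391 0.0218] [ 58.4686 271.4703]
bracket_mid 0.84 [ 0.5188 -0.133   0.108 ] [291.2049 121.6901]
bracket_face 0.84 [ 0.4801 -0.2299  0.0202] [388.7829 163.0113]
bracket_face 0.77 [ 0.5715 -0.1236  0.1029] [280.3489  52.4311]
stand 0.69 [0.5394 0.1609 0.0011] [21.5154 93.3993]
stand 0.57 [ 0.5048 -0.1382  0.0015] [303.9991 136.0516]
```

View pics/w1.png

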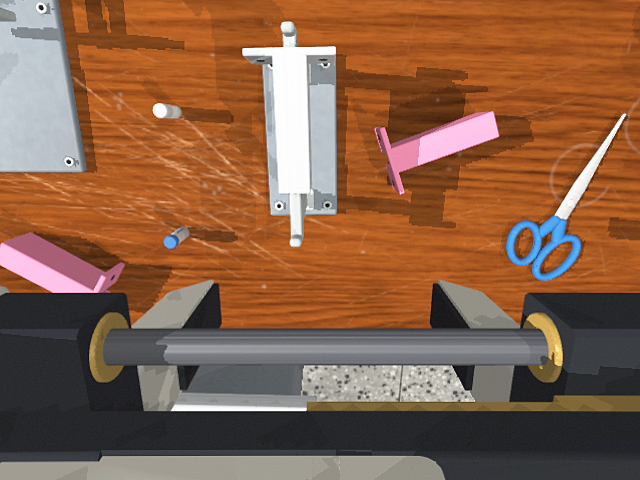

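```bash
python3 - <<'E'
from mv import *
import pickle
for i in range(3): f=grab_frame("wrist")
plan([.51,-.134,.102],1.4)
save(f,"w2");pickle.dump(f,open("w2.pkl","wb"))
for l in ["bracket_mid","bracket_face","stand"]:
    for r in place_of(l,f)[:3]:
        P=w(r["point"],f);print(l,round(r["confidence"],2),P,proj(P,f))
cv2.imwrite("pics/w2c.png",cv2.resize(f["image"][20:270,220:360,::-1],None,fx=4,fy=4,interpolation=3)[:1000])
a=f["image"][10:160,220:380,::-1];cv2.imwrite("pics/w2c.png",cv2.resize(a,None,fx=4,fy=4,interpolation=3))
a=f["image"][140:270,220:380,::-1];cv2.imwrite("pics/w2d.png",cv2.resize(a,None,fx=4,fy=4,interpolation=3))
plan([.51,-.134,.102],1.4)
E
```

```text
t 2.65 pos [ 0.4401 -0.1665  0.2692] yaw 1.3020222555593202 tool z [-0.0001 -0.0003 -1.    ]
shift mm [ 70.6154 -30.9785 167.2314] turn -0.0017100342341674316 F [-0.1543 -1.1344 -0.0747] w 0.9966419605224771
bracket_mid 0.95 [0.3481 0.1374 0.0176] [ 59.7106 269.8246]
bracket_mid 0.91 [ 0.5185 -0.1348  0.1079] [288.6077 120.2053]
bracket_mid 0.6 [ 0.5046 -0.2772  0.0209] [432.2919 138.1057]
bracket_face 0.88 [ 0.5733 -0.1307  0.1035] [283.6448  47.9438]
bracket_face 0.78 [ 0.4803 -0.2269  0.0227] [383.026  160.8244]
t 2.8 pos [ 0.4404 -0.166   0.2693] yaw 1.3635773467286498 tool z [ 0.     -0.0001 -1.    ]
shift mm [ 70.3554 -30.3214 167.2779] turn -0.0006356952218973425 F [ 0.6329  0.7833 -0.9892] w 1.0009010175712925
```

View pics/w2c.png

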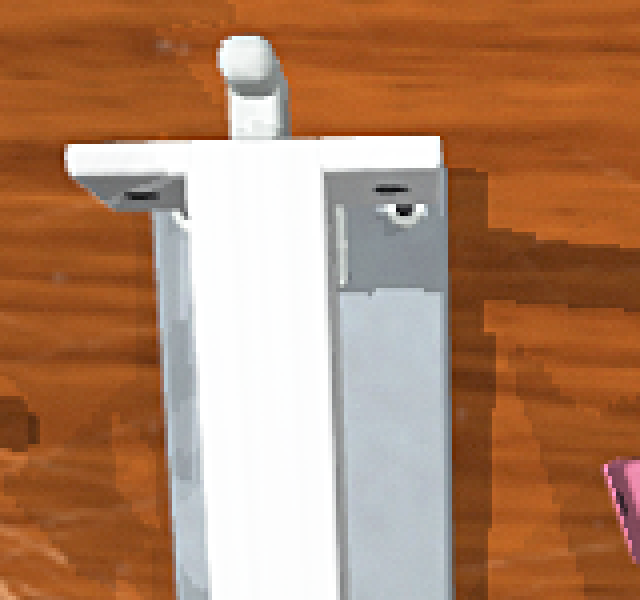

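View pics/w2d.png

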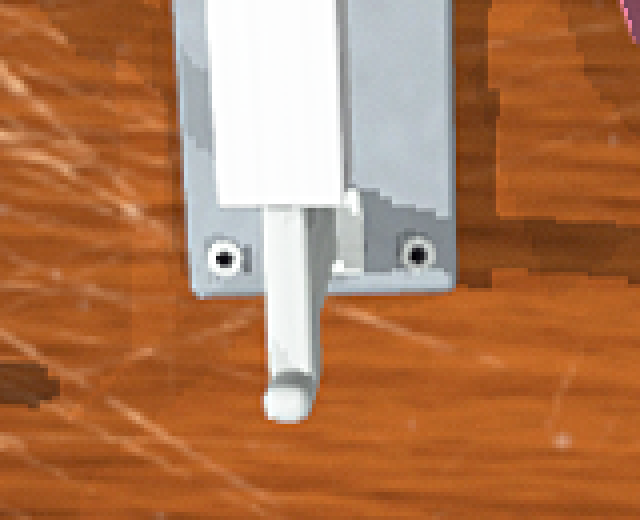

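```bash
python3 - <<'E'
from h import *
import pickle
f=pickle.load(open("w2.pkl","rb"));t=pickle.load(open("top0.pkl","rb"));g=pickle.load(open("side0.pkl","rb"))
C=lambda x,y:(220+x/4-.375,10+y/4-.375)
D=lambda x,y:(220+x/4-.375,140+y/4-.375)
T=lambda x,y:(190+x/3.4-.35,165+y/3.4-.35)
S=lambda x,y:(220+x/4-.4,180+y/4-.4)
def yaw(a,b,z,f=f):
    A=onz(a,f,z);B=onz(b,f,z);d=B-A;print(A,B,np.degrees(np.arctan2(d[1],d[0])),np.linalg.norm(d),(A+B)/2)
z=.126
yaw(D(218,205),D(342,204),z);yaw(D(218,205),C(188,176),z);yaw(D(342,204),C(324,173),z)
yaw(C(66,147),C(440,138),z);yaw(C(80,177),C(440,170),z)
print("stand base");yaw(D(194,296),D(455,290),.01)
print("heights: flange corners tri")
print(tri([(C(66,147),f),(T(565,218),t)]),tri([(D(218,205),f),(T(608,415),t)]),tri([(D(342,204),f),(S(281,313),g)]),tri([(D(218,205),f),(S(280,292),g)]))
E
```

```text
[ 0.4627 -0.1243  0.126 ] [ 0.4635 -0.1496  0.126 ] -88.29548644475922 0.0253315798173502 [ 0.4631 -0.1369  0.126 ]
[ 0.4627 -0.1243  0.126 ] [ 0.5653 -0.1202  0.126 ] 2.2817724481587525 0.10269059064933773 [ 0.514  -0.1222  0.126 ]
[ 0.4635 -0.1496  0.126 ] [ 0.5664 -0.1455  0.126 ] 2.286774448294768 0.10301815949918981 [ 0.515  -0.1476  0.126 ]
[ 0.5697 -0.0977  0.126 ] [ 0.5728 -0.1669  0.126 ] -87.4531239333293 0.06927352116997441 [ 0.5713 -0.1323  0.126 ]
[ 0.5647 -0.1001  0.126 ] [ 0.5674 -0.1671  0.126 ] -87.69219527228722 0.06700426267863414 [ 0.5661 -0.1336  0.126 ]
stand base
[ 0.4178 -0.1026  0.01  ] [ 0.4211 -0.1763  0.01  ] -87.4252085485063 0.07373935651037956 [ 0.4195 -0.1394  0.01  ]
heights: flange corners tri
[ 0.5724 -0.0947  0.1117] [ 0.4624 -0.1214  0.1134] [ 0.4631 -0.1496  0.1267] [ 0.4628 -0.124   0.1235]
```

```bash
python3 - <<'E'
from mv import *
plan([.517,-.1346,.102],2.4)
E
```

```text
t 2.8 pos [ 0.4404 -0.166   0.2693] yaw 1.3635773467286498 tool z [ 0.     -0.0001 -1.    ]
shift mm [ 77.3392 -29.555  167.2781] turn -0.01808898774184064 F [ 0.6329  0.7833 -0.9892] w 1.0009010175712925
```

Request:
{"fn": "step_arm", "kwargs": {"motion": [[[25,-10,0],-0.018,91.8],[[50,-20,0],-0.018,91.8],[[77,-29.5,10],-0.018,91.8],[[77,-29.5,40],-0.018,91.8],[[77,-29.5,75],-0.018,91.8],[[77,-29.5,105],-0.018,91.8],[[77,-29.5,115],-0.018,91.8],[[77,-29.5,115],-0.018,91.8]]}}

```text
t: 3.47
tcp_pos: [0.515, -0.134, 0.1519]
tcp_rot: [-0.001, 1.0, 0.021, -0.002]
wrist_force: [0.4, 1.1, -0.4]
grip_width: 1.0
```

```bash
python3 - <<'E'
from mv import *
import pickle
f=grab_frame("wrist");f=grab_frame("wrist");save(f,"w3");pickle.dump(f,open("w3.pkl","wb"))
plan([.517,-.1346,.102],2.4)
E
```

```text
t 3.5667 pos [ 0.5175 -0.1343  0.1554] yaw 2.4323025892014325 tool z [ 0.001  -0.0001 -1.    ]
shift mm [-0.6009  0.2249 53.39  ] turn 0.0005637865384841644 F [ 0.7794 -0.6098  0.9315] w 1.0012269909911287
```

View pics/w3.png

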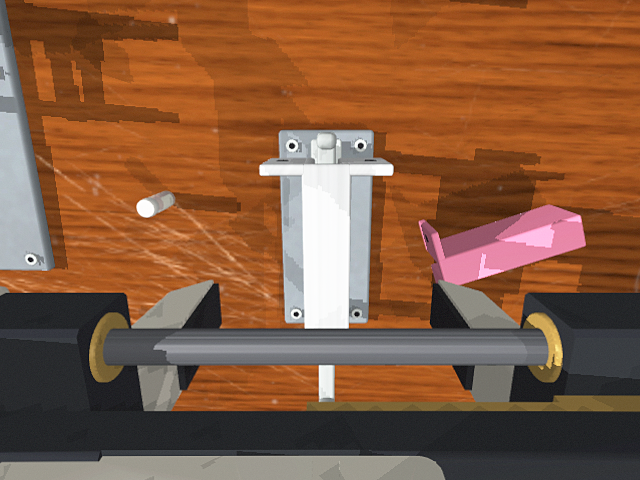

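Request:
{"fn": "step_arm", "kwargs": {"motion": [[[0,0,25],0,91.8],[[0,0,45],0,91.8],[[0,0,53],0,91.8],[[0,0,53],0,91.8],[[0,0,53],0,91.8]]}}

```text
t: 3.98
tcp_pos: [0.5178, -0.1343, 0.1027]
tcp_rot: [0.0, 1.0, 0.021, 0.001]
wrist_force: [0.4, -0.8, 0.2]
grip_width: 0.999
```

```bash
python3 - <<'E'
from mv import *
import pickle
f=grab_frame("wrist");f=grab_frame("wrist");save(f,"w4");pickle.dump(f,open("w4.pkl","wb"))
g=grab_frame("side");save(g,"s4")
cv2.imwrite("pics/s4c.png",cv2.resize(g["image"][180:330,220:400,::-1],None,fx=4,fy=4,interpolation=3))
plan([.517,-.1346,.102],2.4)
E
```

```text
t 4.1333 pos [ 0.518  -0.1343  0.1028] yaw 2.443817283869175 tool z [ 0.0025 -0.0006 -1.    ]
shift mm [-1.0224  0.2477  0.8198] turn 0.0007647558727981049 F [-0.7172  0.4051  0.1163] w 0.998327952432202
```

View pics/w4.png

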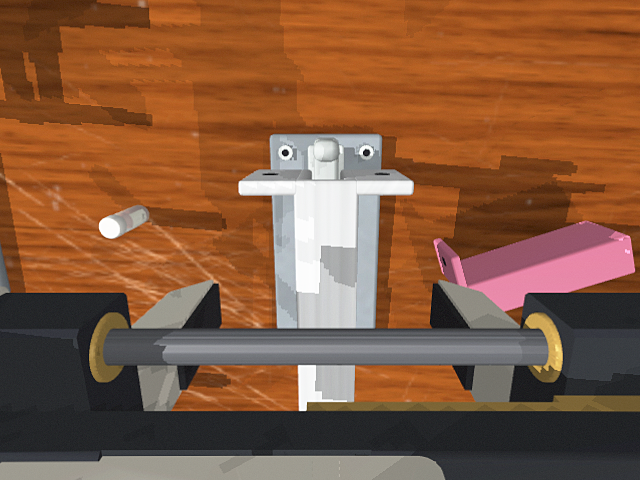

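View pics/s4c.png

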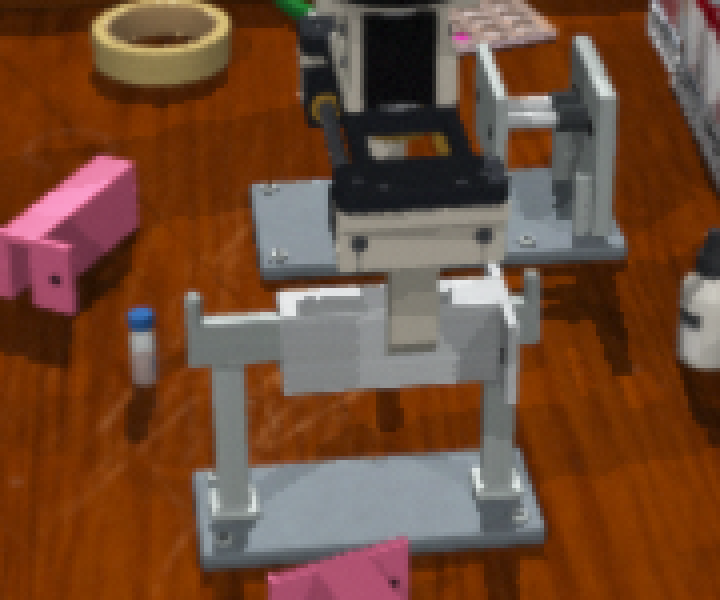

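Request:
{"fn": "step_arm", "kwargs": {"motion": [[[0,0,0],0,15],[[0,0,0],0,15],[[0,0,0],0,15],[[0,0,0],0,15],[[0,0,0],0,15],[[0,0,0],0,15],[[0,0,0],0,15],[[0,0,0],0,15]], "squeeze": 45}}

```text
t: 4.8
tcp_pos: [0.5168, -0.1341, 0.1012]
tcp_rot: [0.0, 1.0, 0.021, -0.0]
wrist_force: [-0.6, -0.2, 0.3]
grip_width: 0.47
```

Request:
{"fn": "step_arm", "kwargs": {"motion": [[[0,0,0],0,15],[[0,0,0],0,15],[[0,0,0],0,15]]}}

```text
t: 5.05
tcp_pos: [0.5169, -0.1342, 0.1012]
tcp_rot: [0.0, 1.0, 0.021, -0.0]
wrist_force: [-0.1, -1.5, 0.3]
grip_width: 0.273
```

```bash
python3 - <<'E'
from mv import *
plan([.517,-.1346,.102],2.4)
E
```

```text
t 5.05 pos [ 0.5169 -0.1342  0.1012] yaw 2.4458175954286805 tool z [-0. -0. -1.]
shift mm [ 0.1238  0.431  -0.7941] turn 0.0007996678955771789 F [-0.1456 -1.5209  0.2786] w 0.27257615167866306
```

Request:
{"fn": "step_arm", "kwargs": {"motion": [[[0,0,0],0,15],[[0,0,0],0,15],[[0,0,0],0,15],[[0,0,0],0,15]]}}

```text
t: 5.38
tcp_pos: [0.5168, -0.1342, 0.1012]
tcp_rot: [0.0, 1.0, 0.021, -0.0]
wrist_force: [0.7, -0.8, -0.4]
grip_width: 0.27
```

Request:
{"fn": "step_arm", "kwargs": {"motion": [[[0,0,-5],0,15],[[0,0,-10],0,15],[[0,0,-16],0,15],[[0,0,-24],0,15],[[0,0,-34],0,15],[[0,0,-46],0,15],[[0,0,-60],0,15],[[0,0,-75],0,15]]}}

```text
t: 6.05
tcp_pos: [0.5167, -0.134, 0.1776]
tcp_rot: [0.0, 1.0, 0.021, 0.0]
wrist_force: [0.3, -0.5, -0.6]
grip_width: 0.269
```

```bash
python3 - <<'E'
from mv import *
import pickle
f=grab_frame("wrist");f=grab_frame("wrist");save(f,"w5");pickle.dump(f,open("w5.pkl","wb"))
g=grab_frame("side");save(g,"s5");pickle.dump(g,open("s5.pkl","wb"))
for F in (f,g):
  for l in ["bracket_mid","bracket_face","plate_face","jig_frame"]:
    for r in place_of(l,F)[:3]:
        P=w(r["point"],F);print(l,round(r["confidence"],2),P,proj(P,F))
plan([.517,-.1346,.18],2.4)
E
```

```text
bracket_mid 0.84 [0.3481 0.1347 0.0191] [ 44.482  373.4599]
bracket_mid 0.6 [ 0.5061 -0.2775  0.0198] [485.5215 235.4463]
bracket_face 0.96 [ 0.572  -0.1287  0.1853] [318.2631 176.3408]
bracket_face 0.86 [0.3218 0.0924 0.0233] [ 88.7976 400.4235]
bracket_face 0.56 [ 0.4806 -0.2284  0.0192] [427.1765 260.201 ]
bracket_mid 0.93 [ 0.5015 -0.2769  0.0227] [316.3184 343.303 ]
bracket_mid 0.93 [0.3481 0.1347 0.0213] [237.5355 237.3435]
bracket_mid 0.78 [ 0.5166 -0.1383  0.1814] [317.9583 228.1438]
bracket_face 0.94 [ 0.4885 -0.2267  0.0199] [307.0866 327.8305]
bracket_face 0.71 [ 0.7186 -0.2153  0.0213] [426.8168 316.6167]
bracket_face 0.66 [ 0.5764 -0.1328  0.1817] [349.5248 225.3341]
plate_face 0.69 [0.5969 0.16   0.0728] [340.7086 209.0841]
t 6.6 pos [ 0.5165 -0.1341  0.1757] yaw 2.44763391628705 tool z [-0.001   0.0002 -1.    ]
shift mm [ 0.4399  0.5352 -4.3389] turn 0.0008313686748283758 F [ 0.2639  0.3672 -0.8124] w 0.27390473538026266
```

View pics/w5.png

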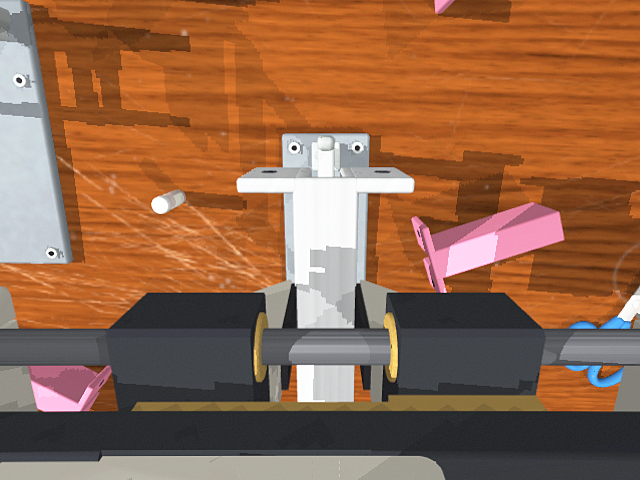

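View pics/s5.png

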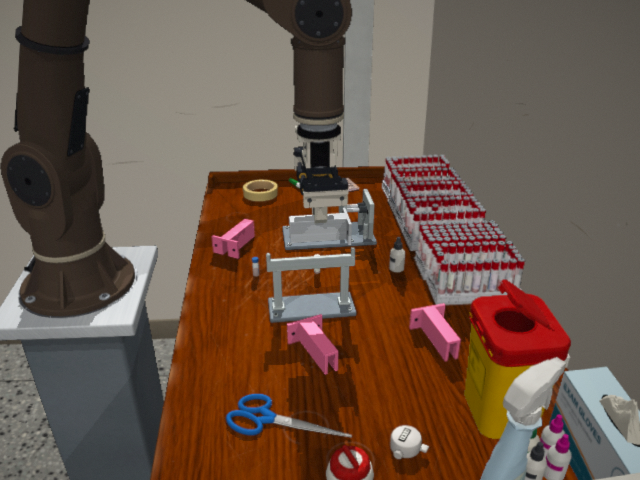

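```bash
python3 - <<'E'
from mv import *
plan([.50,.161,.176],1.6)
E
```

```text
t 6.6 pos [ 0.5165 -0.1341  0.1757] yaw 2.44763391628705 tool z [-0.001   0.0002 -1.    ]
shift mm [  -3.9165 -295.5201   -0.2594] turn 0.01479400269078301 F [ 0.2639  0.3672 -0.8124] w 0.27390473538026266
```

Request:
{"fn": "step_arm", "kwargs": {"motion": [[[0,-15,0],0,15],[[-1,-40,0],0,15],[[-2,-70,0],0,15],[[-3,-105,0],0.015,15],[[-4,-140,0],0.015,15],[[-4,-175,0],0.015,15],[[-4,-210,0],0.015,15],[[-4,-240,0],0.015,15]]}}

```text
t: 7.27
tcp_pos: [0.5021, 0.108, 0.1762]
tcp_rot: [-0.0, 1.0, 0.014, 0.0]
wrist_force: [0.9, 0.2, -1.3]
grip_width: 0.271
```

Request:
{"fn": "step_arm", "kwargs": {"motion": [[[0,-25,0],0,15],[[0,-40,0],0,15],[[0,-50,0],0,15],[[0,-55,0],0,15],[[0,-55,0],0,15],[[0,-55,0],0,15],[[0,-55,0],0,15]]}}

```text
t: 7.85
tcp_pos: [0.5013, 0.1588, 0.1761]
tcp_rot: [0.0, 1.0, 0.013, -0.0]
wrist_force: [0.8, 0.4, -0.7]
grip_width: 0.267
```

```bash
python3 - <<'E'
from mv import *
import pickle
f=grab_frame("wrist");f=grab_frame("wrist");save(f,"w6")
s=read_state();f["st"]={k:s[k] for k in("tcp_pos","tcp_rot")};pickle.dump(f,open("w6.pkl","wb"))
for l in ["bracket_face","plate_face","jig_frame"]:
    for r in place_of(l,f)[:3]:
        P=w(r["point"],f);print(l,round(r["confidence"],2),P,proj(P,f))
plan([.50,.161,.176],1.6)
a=f["image"][0:150,200:400,::-1];cv2.imwrite("pics/w6c.png",cv2.resize(a,None,fx=4,fy=4,interpolation=3))
E
```

```text
bracket_face 0.55 [0.5553 0.1648 0.1811] [315.482  175.3983]
bracket_face 0.3 [0.4959 0.1573 0.1585] [328.5364 282.6788]
plate_face 0.89 [0.5963 0.1602 0.07  ] [327.1173  94.7445]
jig_frame 0.94 [0.5369 0.1579 0.0012] [327.4892 171.7661]
t 8.1 pos [0.5012 0.1597 0.1762] yaw 1.5294785179966162 tool z [ 0.     -0.0002 -1.    ]
shift mm [-1.1664 -1.2866  0.2471] turn -0.0012308320543449765 F [ 0.6233  0.549  -1.4605] w 0.2683269699918038
```

View pics/w6.png

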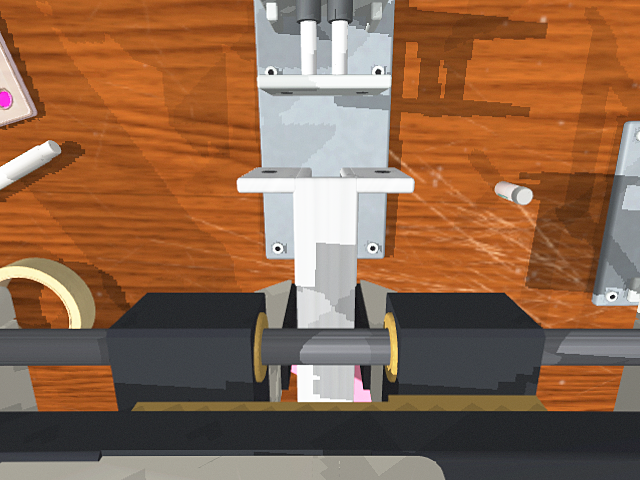

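```bash
python3 - <<'E'
from mv import *
import pickle
f=pickle.load(open("w6.pkl","rb"))
a=f["image"][65:105,250:400,::-1];b=f["image"][155:205,230:420,::-1]
A=cv2.resize(a,None,fx=5,fy=5,interpolation=0);B=cv2.resize(b,None,fx=4,fy=4,interpolation=0)
c=np.zeros((420,770,3),np.uint8);c[:200,:750]=A;c[210:410,:760]=B;cv2.imwrite("pics/w6d.png",c)
# sub-pixel edges by vertical gradient
I=cv2.GaussianBlur(cv2.cvtColor(f["image"],cv2.COLOR_RGB2GRAY),(1,1),0).astype(float)
for u in range(256,396,8): print(u,I[68:100,u].astype(int))
print()
for u in (242,255,280,370,390,410): print(u,I[160:200,u].astype(int))
E
```

```text
256 [118 115 107 104 100  98 101  97  95 124 134 134 127 111 111 116 117 118
 103 100  92  90  94 103 106 107 105 103  99  96  98 100]
264 [191 191 197 212 214 212 162 220 231 239 242 242 242 243 241 240 238 235
 221 195 149 105  90 202 213 201 200 198 198 198 197 198]
272 [250 172  95  41  31  29  63 228 237 240 242 243 242 242 240 239 239 234
 221 197 146 110 108 107 109 103 121 165 195 199 195 197]
280 [200 207 213 152 134 131 126 226 236 241 242 242 241 242 239 239 239 234
 221 195 146 111 105 110 101 124 129 137 187 201 200 198]
288 [196 199 196 197 198 200 170 225 236 241 242 241 241 241 239 239 239 235
 219 194 141 108 103 118  72  59 119 141 192 202 198 199]
296 [198 195 194 195 195 195 167 226 234 240 241 241 242 240 239 239 239 234
 219 195 139 106 102 125 132 129 125 151 191 198 196 195]
304 [255 255 255 255 255 255 249 229 232 240 243 241 242 240 239 238 239 234
 218 191 135 105 102 127 133 128 126 158 205 214 210 212]
312 [220 218 220 218 220 222 187 233 244 251 251 252 253 244 238 238 239 232
 217 189 137 106 103 129 133 129 124 156 207 213 212 210]
320 [199 195 193 195
[... 1606 characters left out ...]
20 125 122
 111  95 103 114]
280 [194 194 194 194 195 195 198 174 157 161 162 163 167 165 168 167 165 161
 228 252 252 253 253 252 252 251 250 250 250 250 245 232 191 190 210 209
 208 208 208 208]
370 [205 205 203 202 203 203 206 185 160 158 164 162 165 167 163 165 162 156
 221 248 250 251 252 251 250 250 249 250 249 250 246 233 184 181 203 201
 201 199 201 201]
390 [ 81  79  73  71  68  63  60 122 158 167 162 117 147 176 167 168 163 154
 210 245 250 251 252 252 252 252 252 252 252 253 250 241 189 109  77  82
  88  84  78  76]
410 [126 121 112 110  96  91  89 100 130 165 169 158 142 131 128 125 140 148
 221 248 251 252 253 252 251 251 251 251 250 252 249 237 191 135 122 118
 118 126 129 122]
```

View pics/w6d.png

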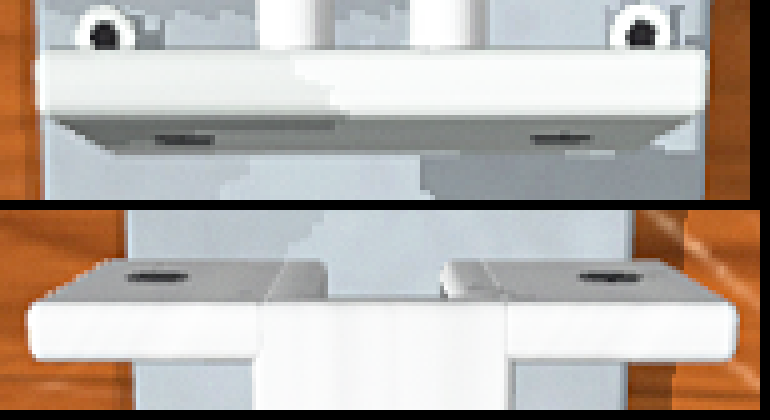

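```bash
python3 - <<'E'
from mv import *
import pickle
f=pickle.load(open("w6.pkl","rb"))
p=np.array(f["st"]["tcp_pos"]);M=Rq(f["st"]["tcp_rot"])
print("cam in tool",M.T@(f["eye"]-p), "tool axes",M[:,0])
zt=p[2]+.0028+.022
def L(a,b,z,n):
    A=onz(a,f,z);B=onz(b,f,z);d=A-B;print(n,A,B,"mid",(A+B)/2,"normal yaw",np.degrees(np.arctan2(-d[0],d[1])),"len",np.linalg.norm(d))
L((236.5,177.7),(413.9,177.72),zt,"flange")
L((256.7,87.45),(390.7,87.3),.105,"plate L-branch")
L((256.7,87.75),(390.7,87.53),.105,"plate R-branch")
t=pickle.load(open("top0.pkl","rb"))
# height of plate by wrist+top/side
g=pickle.load(open("side0.pkl","rb"))
S=lambda x,y:(220+x/4-.4,180+y/4-.4)
T=lambda x,y:(190+x/3.4-.35,165+y/3.4-.35)
print(tri([((256.7,87.5),f),(S(478,45),g)]),tri([((390.7,87.4),f),(S(496,75),g)]),tri([((256.7,87.5),f),(T(33,150),t)]))
# flange vertical in wrist via side camera s5/ w5
E
```

```text
cam in tool [ 0.0751 -0.0002 -0.1784] tool axes [ 0.9997  0.0258 -0.    ]
flange [0.5561 0.1949 0.201 ] [0.5578 0.1264 0.201 ] mid [0.557  0.1607 0.201 ] normal yaw 1.4114842810335706 len 0.0685696235195184
plate L-branch [0.5968 0.202  0.105 ] [0.5989 0.1229 0.105 ] mid [0.5979 0.1624 0.105 ] normal yaw 1.5008253517466166 len 0.0791399776729865
plate R-branch [0.5967 0.202  0.105 ] [0.5988 0.1229 0.105 ] mid [0.5977 0.1624 0.105 ] normal yaw 1.5287819876819324 len 0.07915402889161943
[0.5973 0.2025 0.1016] [0.5982 0.1247 0.1173] [0.5948 0.195  0.1405]
```

Request:
{"fn": "step_arm", "kwargs": {"motion": [[[0,-0.7,15],0,15],[[0,-0.7,40],0,15],[[0,-0.7,65],0,15],[[0,-0.7,85],0,15],[[0,-0.7,98],0,15],[[0,-0.7,104],0,15],[[0,-0.7,104],0,15],[[0,-0.7,104],0,15]]}}

```text
t: 8.77
tcp_pos: [0.5014, 0.1612, 0.0726]
tcp_rot: [-0.0, 1.0, 0.014, 0.0]
wrist_force: [0.4, 0.5, -0.8]
grip_width: 0.266
```

```bash
python3 - <<'E'
from mv import *
import pickle
g=grab_frame("side");g=grab_frame("side");save(g,"s7");pickle.dump(g,open("s7.pkl","wb"))
f=grab_frame("wrist");save(f,"w7")
s=read_state();f["st"]={k:s[k] for k in("tcp_pos","tcp_rot")};pickle.dump(f,open("w7.pkl","wb"))
for F in(f,g):
  for l in ["bracket_face","bracket_mid","plate_face","jig_frame"]:
    for r in place_of(l,F)[:4]:
        P=w(r["point"],F)
        if P[1]>.12 and P[0]>.4: print(l,round(r["confidence"],2),P,proj(P,F))
plan([.5012,.1603,.0722],1.5)
cv2.imwrite("pics/s7c.png",cv2.resize(g["image"][165:255,270:390,::-1],None,fx=6,fy=6,interpolation=3))
a=f["image"][0:200,220:420,::-1];cv2.imwrite("pics/w7c.png",cv2.resize(a,None,fx=3,fy=3,interpolation=0))
E
```

```text
bracket_face 0.72 [0.5581 0.1626 0.0762] [326.7088 170.0323]
bracket_mid 0.85 [0.5028 0.1625 0.0789] [323.8596 288.9931]
plate_face 0.7 [0.6    0.1631 0.072 ] [328.4368  68.1372]
jig_frame 0.79 [0.5378 0.1586 0.0025] [331.8222 190.1108]
bracket_face 0.57 [0.5599 0.162  0.0727] [325.2945 209.347 ]
bracket_mid 0.94 [0.5014 0.1569 0.0715] [301.055  211.6576]
plate_face 0.51 [0.5989 0.1605 0.0767] [341.5169 207.4753]
jig_frame 0.6 [0.536  0.159  0.0004] [315.5563 236.8282]
t 9.3167 pos [0.5011 0.1612 0.0723] yaw 1.591104411470243 tool z [ 0.0002 -0.     -1.    ]
shift mm [0.068  0.8689 0.1484] turn 0.0015900719432474294 F [-0.4435  0.821  -1.5318] w 0.2685475034721434
```

View pics/s7c.png

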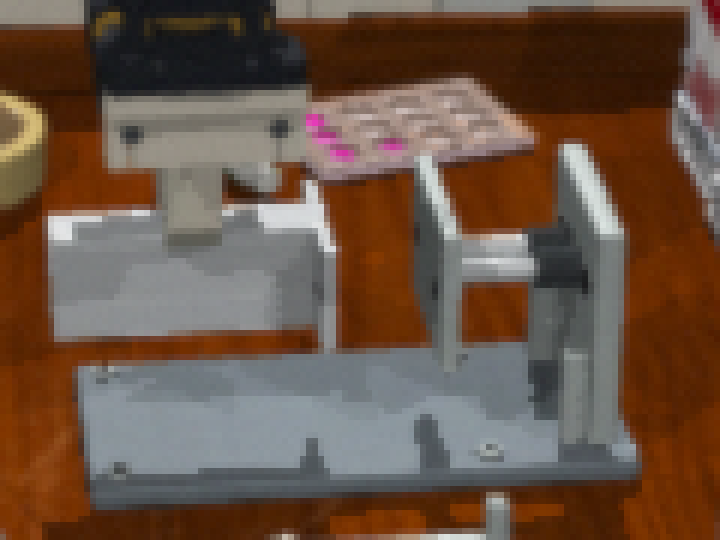

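View pics/w7.png

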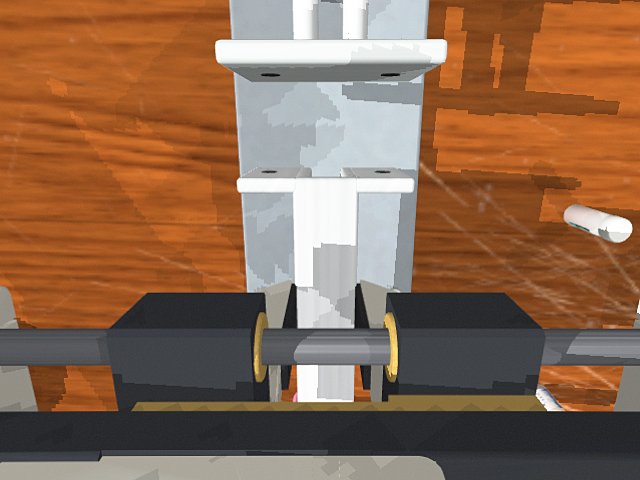

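```bash
python3 - <<'E'
from mv import *
import pickle
f=pickle.load(open("w7.pkl","rb"));g=pickle.load(open("s7.pkl","rb"))
p=np.array(f["st"]["tcp_pos"]);y=np.radians(1.5);X=np.array([np.cos(y),np.sin(y),0]);Y=np.array([-X[1],X[0],0]);Z=np.array([0,0,1.])
c=p+.055*X+.0028*Z
S=lambda P:(proj(P,g)-[270,165]+.5)*6
for n,c0,h,wd in(("flange",c,.022,.035),("plate",np.array([.5978,.1624,.075]),.03,.04)):
    for sy in(-1,1):
        for sz in(1,-1):print(n,sy,sz,S(c0+sy*wd*Y+sz*h*Z))
# rear of bracket near wall
for dz in(.022,-.022): print("rear",S(p-.055*X-.013*Y+(.0028+dz)*Z))
I=cv2.cvtColor(f["image"],cv2.COLOR_RGB2GRAY).astype(int)
for u in range(225,450,16): print(u,I[54:76,u])
print("cols plate row50",I[50,210:225],I[50,440:455]); print("flange row186",I[186,232:244],I[186,408:420])
for u in (242,255,280,370,390,410): print(u,I[172:184,u])
E
```

```text
flange -1 1 [337.9659 248.5917]
flange -1 -1 [337.4339 349.4977]
flange 1 1 [316.618  174.3305]
flange 1 -1 [316.4131 271.978 ]
plate -1 1 [445.2399 234.6292]
plate -1 -1 [442.3381 372.2036]
plate 1 1 [415.6447 150.6994]
plate 1 -1 [413.4784 283.2272]
rear [ 51.1748 238.4308]
rear [ 54.8873 338.8504]
225 [252 252 251 251 248 243 238 229 213 176 134 132 138 126 115 116 117 116
 108 103 102  99]
241 [251 251 251 251 249 244 237 229 213 177 134 133 134 110 109 110 109 111
 109 112 106  96]
257 [251 251 251 252 249 242 235 229 212 177 135 132 132 130 112 108 111 109
 110 110 110 112]
273 [251 251 251 252 248 244 236 229 210 177 134 130 132 137 111 108 109 112
 118  71  23   9]
289 [251 251 251 252 248 242 235 229 210 174 136 132 135 118 109 109 111 112
 110 109 110 112]
305 [251 251 251 251 248 242 235 228 210 175 136 131 136 112 109 109 110 112
 111 111 110 111]
321 [251 250 251 251 248 242 236 231 207 176 135 131 137 114 109 109 109 112
 109 109 109 108]
337 [251 251 251 251 248 242 234 229 209 174 142 112 108 110 110 111 113 114
 110 112 108 110]
353 [239 238 239 236 230 221 206 189 1
[... 505 characters left out ...]
  91  91
  88  89  90  90]
449 [136 134 126 126 122 123 124 124 121 124 127 125 126 121 123 122 118 121
 124 126 129 134]
cols plate row50 [ 96  99  97  94  78 204 255 254 253 252 252 252 252 253 252] [250 250 251 248 241 229 217 133 133 137 138 136 140 136 134]
flange row186 [100  97  96  88 108 222 255 254 251 251 251 251] [251 251 252 254 244 215 157 138 143 111  73  77]
242 [181 183 185 188 174 154 223 249 251 252 252 252]
255 [166 167 168 166 164 159 221 248 249 251 252 252]
280 [166 168 171 170 171 164 226 252 253 253 253 253]
370 [168 167 166 169 163 160 214 249 252 252 252 251]
390 [148 178 173 170 168 158 210 246 251 252 253 253]
410 [150 150 148 149 153 152 218 249 252 252 253 253]
```

```bash
python3 - <<'E'
from mv import *
import pickle
f=pickle.load(open("w7.pkl","rb"))
p=np.array(f["st"]["tcp_pos"])
def L(a,b,z,n):
    A=onz(a,f,z);B=onz(b,f,z);d=A-B;print(n,A,B,"mid",(A+B)/2,"normal yaw",np.degrees(np.arctan2(-d[0],d[1])),"len",np.linalg.norm(d))
L((236.3,177.7),(413.7,177.75),p[2]+.0248,"flange")
L((214.6,63.2),(446.4,63.2),.105,"plate")
plan([.55,.1625,.0722],1.5)
E
```

```text
flange [0.5565 0.1977 0.0981] [0.5583 0.1291 0.0981] mid [0.5574 0.1634 0.0981] normal yaw 1.5217750679259803 len 0.06861454466575229
plate [0.5962 0.2022 0.105 ] [0.5984 0.1229 0.105 ] mid [0.5973 0.1625 0.105 ] normal yaw 1.5412652085671685 len 0.07926957018905707
t 9.3167 pos [0.5011 0.1612 0.0723] yaw 1.591104411470243 tool z [ 0.0002 -0.     -1.    ]
shift mm [48.9103  0.0248  0.1584] turn 0.0015900719432474294 F [-0.4435  0.821  -1.5318] w 0.2685475034721434
```

Request:
{"fn": "step_arm", "kwargs": {"motion": [[[5,1,0],0,15],[[12,1.5,0],0,15],[[20,1.5,0],0,15],[[27,1.5,0],0,15],[[32,1.5,0],0,15],[[35,1.5,0],0,15],[[35,1.5,0],0,15],[[35,1.5,0],0,15]]}}

```text
t: 9.98
tcp_pos: [0.536, 0.1606, 0.072]
tcp_rot: [0.0, 1.0, 0.014, -0.0]
wrist_force: [-0.2, -0.1, -2.7]
grip_width: 0.265
```

```bash
cat > look.py <<'E'
from mv import *
import pickle,sys
n=sys.argv[1]
F=[]
for i in range(6):
    f=grab_frame("wrist");s=read_state();F.append(s["wrist_force"])
print("Fmean",np.mean(F,0),"torque",np.array(s["wrist_torque"]))
save(f,n)
f["st"]={k:s[k] for k in("tcp_pos","tcp_rot")};pickle.dump(f,open(n+".pkl","wb"))
plan([.55,.1625,.0722],1.5)
cv2.imwrite(f"pics/{n}c.png",cv2.resize(f["image"][60:210,200:460,::-1],None,fx=3,fy=3,interpolation=0))
E
python3 look.py w8
```

```text
Fmean [-0.1245 -0.1316 -1.542 ] torque [ 0.0294  0.029  -0.0613]
t 10.2833 pos [0.5359 0.1606 0.0723] yaw 1.5980822347427102 tool z [-0.     -0.0001 -1.    ]
shift mm [14.1439 -1.4813  0.087 ] turn 0.0017118579339742658 F [-0.0171 -0.1089 -1.232 ] w 0.26930039421547936
```

View pics/w8c.png

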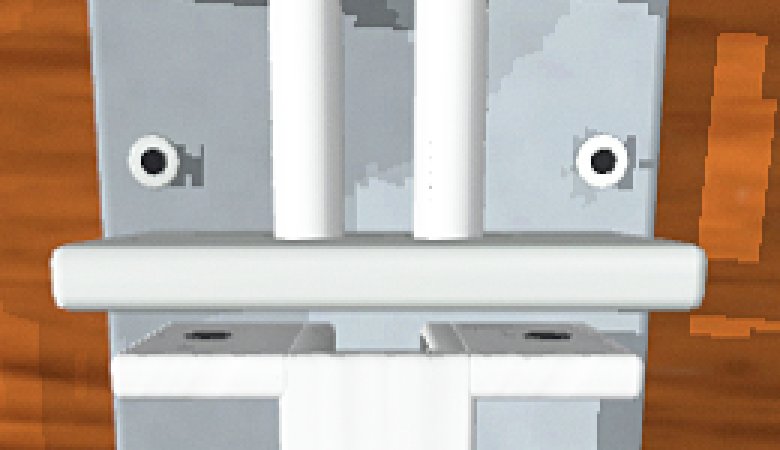

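Request:
{"fn": "step_arm", "kwargs": {"motion": [[[2,0,0],0,15],[[4,0,0],0,15],[[6,0,0],0,15],[[8,0,0],0,15],[[9,0,0],0,15],[[9,0,0],0,15],[[9,0,0],0,15]]}}

```text
t: 10.87
tcp_pos: [0.5448, 0.1608, 0.0721]
tcp_rot: [0.0, 1.0, 0.014, -0.0]
wrist_force: [-2.2, -0.2, -0.9]
grip_width: 0.269
```

```bash
python3 look.py w9
```

```text
Fmean [-2.2739 -0.2184 -1.5769] torque [-0.1063  0.6355  0.0312]
t 11.1667 pos [0.5448 0.1608 0.0721] yaw 1.5885125050992903 tool z [-0.0004 -0.0002 -1.    ]
shift mm [ 5.2017 -1.5521 -0.0677] turn 0.0015448346431708865 F [-2.7789  0.3369 -1.8264] w 0.267706930016696
```

View pics/w9c.png

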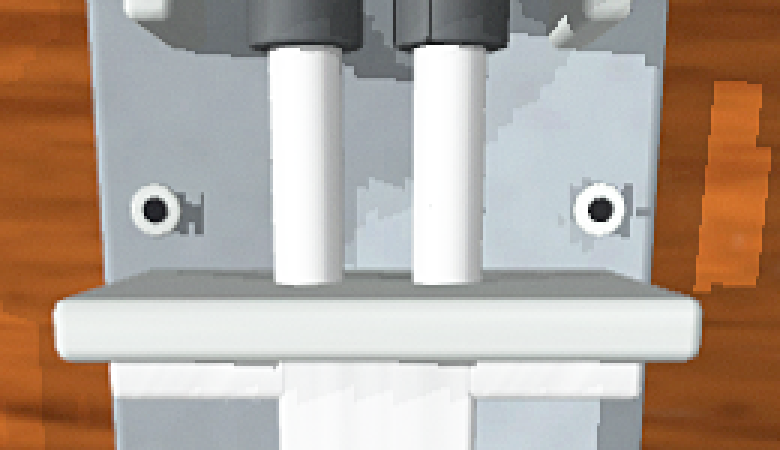

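Request:
{"fn": "step_arm", "kwargs": {"motion": [[[1.5,0,0],0,15],[[3,0,0],0,15],[[4.5,0,0],0,15],[[6,0,0],0,15],[[7,0,0],0,15],[[7,0,0],0,15],[[7,0,0],0,15]]}}

```text
t: 11.75
tcp_pos: [0.551, 0.161, 0.072]
tcp_rot: [0.0, 1.0, 0.014, -0.001]
wrist_force: [-7.1, -0.8, 1.4]
grip_width: 0.266
```

```bash
python3 look.py w10; python3 - <<'E'
from mv import *
import pickle
g=grab_frame("side");save(g,"s10");pickle.dump(g,open("s10.pkl","wb"))
cv2.imwrite("pics/s10c.png",cv2.resize(g["image"][165:255,270:390,::-1],None,fx=6,fy=6,interpolation=3))
for l in ["bracket_face","bracket_mid","plate_face"]:
    for r in place_of(l,g)[:4]:
        P=w(r["point"],g)
        if P[1]>.12 and P[0]>.4: print(l,round(r["confidence"],2),P)
E
```

```text
Fmean [-7.0773 -0.462   1.4043] torque [-0.1451  1.5719  0.0048]
t 12.05 pos [0.551 0.161 0.072] yaw 1.6035859774456411 tool z [-0.0021 -0.0006 -1.    ]
shift mm [-0.9262 -1.5502 -0.183 ] turn 0.0018079163653230233 F [-7.1319 -0.5463  0.77  ] w 0.26860374621813576
bracket_face 0.6 [0.6088 0.1612 0.074 ]
bracket_mid 0.83 [0.5528 0.1565 0.0723]
plate_face 0.77 [0.6064 0.1621 0.0766]
```

View pics/w10c.png

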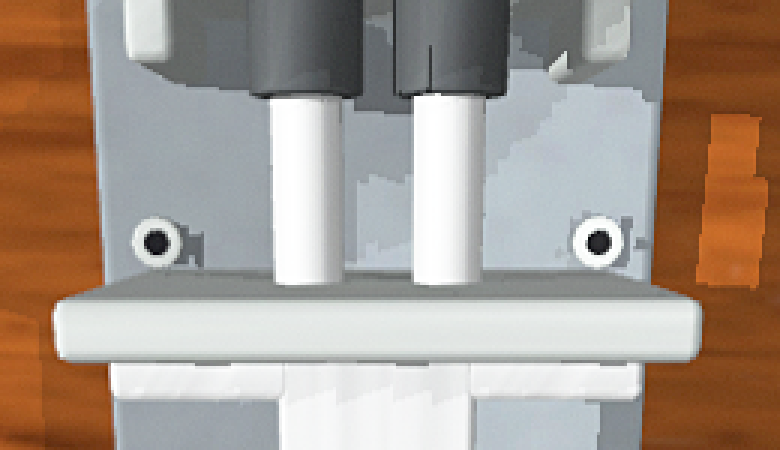

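View pics/s10c.png

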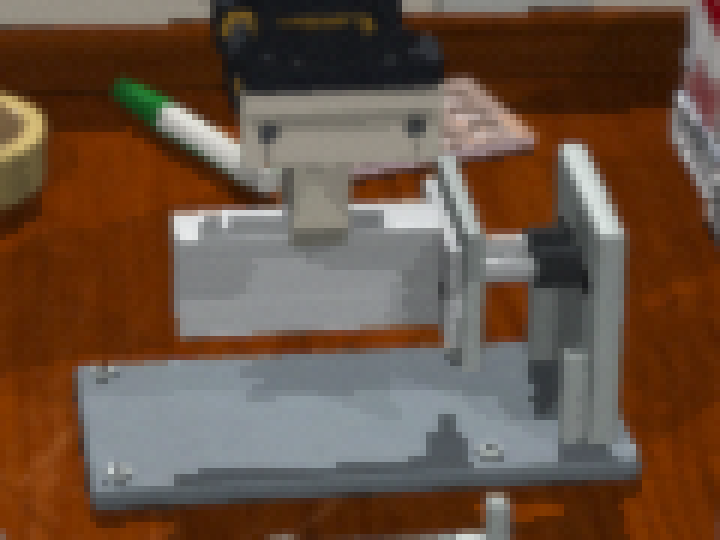

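Request:
{"fn": "step_arm", "kwargs": {"motion": [[[0.6,0,0],0,15],[[1.3,0,0],0,15],[[1.3,0,0],0,15],[[1.3,0,0],0,15],[[1.3,0,0],0,15],[[1.3,0,0],0,15]]}}

```text
t: 12.75
tcp_pos: [0.552, 0.161, 0.072]
tcp_rot: [0.0, 1.0, 0.014, -0.001]
wrist_force: [-7.8, -1.0, 1.9]
grip_width: 0.27
```

```bash
python3 look.py w11; python3 look.py w12; python3 - <<'E'
from mv import *
import pickle
a=pickle.load(open("w7.pkl","rb"));b=pickle.load(open("w12.pkl","rb"))
I=cv2.cvtColor(b["image"],cv2.COLOR_RGB2GRAY).astype(int)
for u in (225,260,290,360,390,425): print(u,I[174:186,u])
def L(a,b_,z,n,f=b):
    A=onz(a,f,z);B=onz(b_,f,z);d=A-B;print(n,"mid",(A+B)/2,"yaw",np.degrees(np.arctan2(-d[0],d[1])))
r=I[168]; print(I[168,212:226],I[168,426:440]);print(I[188,230:244],I[188,406:420])
t=grab_frame("top");save(t,"top12");g=grab_frame("side");save(g,"side12")
E
```

```text
Fmean [-7.6511 -1.0605  2.1385] torque [-0.1653  1.7205  0.0371]
t 13.05 pos [0.5521 0.161  0.072 ] yaw 1.6051326879656347 tool z [-0.0024 -0.0007 -1.    ]
shift mm [-2.048  -1.5772 -0.1705] turn 0.0018349115564721445 F [-7.4515 -1.3677  1.5345] w 0.2676004866193841
Fmean [-7.8931 -0.837   2.4501] torque [-0.1321  1.7718  0.0229]
t 13.35 pos [0.552 0.161 0.072] yaw 1.606497303283176 tool z [-0.0025 -0.0008 -1.    ]
shift mm [-1.9934 -1.584  -0.2101] turn 0.0018587285867863877 F [-7.8826 -1.0724  2.0375] w 0.2720461972223849
225 [227 228 227 217 199 183 139  94  91  93  95  90]
260 [226 227 225 215 196 177 142 217 244 240 237 236]
290 [227 228 226 215 196 179 126 216 249 243 240 240]
360 [226 227 225 212 195 176 127 213 247 241 239 238]
390 [226 227 224 217 195 169 158 225 245 243 242 240]
425 [226 228 225 214 196 180 133  82  82  80  77  79]
[110  99  97  98  89 129 232 249 239 234 229 230 229 231] [229 230 229 230 233 209 183 158  80  74  76  76  75  78]
[ 95  92  94  90  88  83 127 248 254 242 234 236 236 235] [235 234 234 236 238 242 207 164 135  70  75  78  75  77]
```

View pics/top12.png

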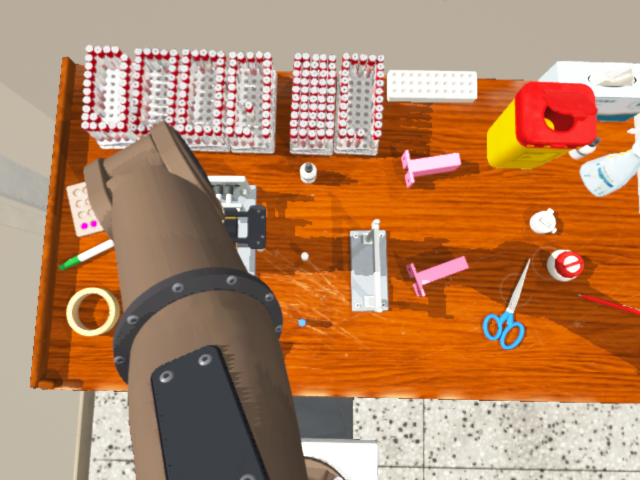

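View pics/side12.png

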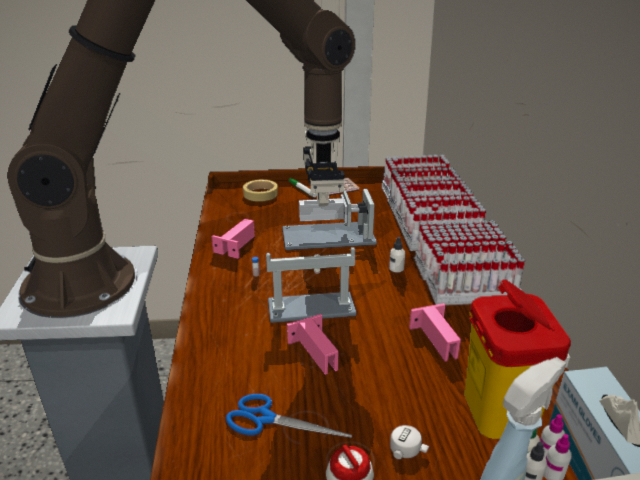

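```bash
python3 - <<'E'
from mv import *
s=read_state();print(s["t"],s["wrist_force"],s["grip_width"])
print(close_job())
E
```

```text
13.45 [-7.5369 -0.8719  1.4152] 0.268473366726939
the job is handed in; nothing more can be done
None
```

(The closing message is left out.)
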